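# Find the rocking jar lid and press it home

## Robot

A 7-joint arm with a two-finger parallel gripper is mounted at the origin on the work surface. World frame = base frame: x ahead of the robot, y to its left, z up, the work surface at z = 0. Lengths are in m, angles in rad, forces in N, time in s.
With the tool pointing down it reaches from about 0.4 to 0.9 m from the base axis. Payload 5.5 kg.
Tool frame: the origin (TCP) lies at the very end of the fingers, on their centre line; the grasp point (between the pads) lies 19 mm behind it (env.grip_depth is the distance from the TCP to the grasp point, in m); z points along the fingers, y is the line along which they close (so a half turn about z gives the same grasp; the last joint's range is limited). The gripper opens to 92 mm and grips with 3 to 60 N. Pads are 19 mm wide; open, the fingers measure 130 mm over their backs; the gripper's body (75 mm by 190 mm) begins 47 mm behind the grasp point.
Start: joints at [1.603, 0.501, -0.427, 1.55, 0.221, 1.138, -0.21], TCP at [0.149, -0.633, 0.227] pointing down, gripper open.
Joint ranges: [-2.88, 2.88], [-0.31, 2.03], [-1.54, 1.56], [0.2, 2.42], [-1.41, 4.55], [0.19, 2.02], [-2.57, 2.57]. Speed limits (rad/s): [2.57, 2.57, 3.14, 3.14, 3.14, 3.14, 3.14].

## Interface

Orientations are given as a unit quaternion [x, y, z, w].
In Python, from plant import env gives the robot as it stands.
- The arm moves only by the tool move_arm, never from a script. Its arguments are lists of equal length, an entry for each row: "xyz": the shift along the tool's x, y, z in mm, a list of three; "delta_rot": the turn, a rotation vector about the tool's x, y, z in rad, a list of three; "claw": the gripper's target within -1 to 1 (shut at 1, half-way at 0, fully open at -1). A call has 1 to 12 rows; each row shifts and turns the commanded pose from where the row before left it, along the tool's axes as they then stand; what a row does not reach is not made up. A row lasts 1/10 s, in which the tool goes at most 50 mm and 8.59 degrees, less where a joint would pass 70% of its speed; a pose out of reach is approached as far as the arm can. A call is refused whole if a number of a shift passes 50 or a number of a turn 0.15, either way. A call with a gripper value outside its range is refused whole. The fingers move at their own pace and stop on an object; "force" is the grip in N (left out, the last holds). Time passes only in rows, so rows that do not move let the fingers close. It gives the time, the measured TCP pose, the force, the opening and the grip force at its end, in the units of the state.
- env.get_obs(): the state, without advancing time (a new reading comes with each control period).
- env.grab_frame(name): name is "side" or "top" or "wrist"; returns the picture (420x560x3 uint8, red, green, blue); there is no depth.
- env.calibration(name): a dict with "vertical_fov" (degrees; the focal length in pixels is half the picture's height over the tangent of half this angle, whatever the lens; pixels are square), "cx", "cy" (the principal point, pixels), "extrinsics" (4x4, takes a point from world to camera coordinates); the wrist camera has in their place "T_tool_cam" (4x4, takes a point from camera to tool coordinates, whose origin is the TCP and whose axes are the flange's). Camera axes: x right, y down, z forward; pixel columns grow to the right and rows downward; lengths in m; the calibration is good to about 2 mm. The wrist camera is an equidistant fisheye: a pixel r from the principal point sees the ray r / f radians off the axis. A picture is of the moment at which its call begins: read the wrist's pose just before it. calibration takes no time and is no camera call.
- env.sign_off(): hands the job in; it is judged then, once.
The state is a dict: "clock": time; "joint_pos": joint angles; "qvel": joint speeds; "tau": joint torques, N m; "position": TCP position; "tcp_rot": TCP orientation; "force": force on the tool from outside, world axes, zero at the start; "ft_torque": the same for the moment, N m; "opening": finger opening in m; "grip_force": force on a finger pad.
Only numpy, scipy, OpenCV 4.12 (cv2) and the standard library are available. Lean on these libraries where they do the work, as an engineer would, in place of code of your own. Each camera call takes 0.05 s, during which the arm holds its last target. There are 200 camera calls.

## Task

One of the four walnut jars on the shelf has a lid that was never pushed home. Press lightly with the fingertips near the edge of the lids to find the one that rocks, then press that lid down at its middle until it is fully home all round, and finish while still holding it down with the fingertips. Nothing is to be picked up or pushed out of its place, and do not bear down on the glass with a heavy hand.

Things in the scene. Friction and masses are not known exactly. Their poses are not given: they have to be found in the camera images.
- lid_1: White plastic press-on lid of jar_1, one of four identical ones: 82 mm across, flat on top, its skirt reaching 14 mm down over the jar's neck. Origin: centre of its top face, z up out of it. Its top stands 105 to 125 mm above the shelf board; the jars differ in height, so neither its height nor its look tells whether it is home.
- lid_2: The same lid on jar_2, origin alike. Any of the four may be the loose one. A lid that is home does not give anywhere. The loose one stands level, 6 to 7 mm proud, on its jar's rim: 3 to 5 N pressed 25 to 30 mm out from its middle tips it by 0.15 to 0.2 rad (that spot sinks 4 to 6 mm); let go, it comes level again.
- lid_3: The same lid on jar_3, origin alike. How the loose lid seats, whichever it is: 12 to 18 N pressed on its middle slides it straight down 6 to 7 mm until it meets the rim all round and stays there, no longer rocking. Pressing only near its edge does not seat it.
- lid_4: The same lid on jar_4, origin alike.
- jar_1: A round glass jar of walnuts standing loose on the shelf, 86 mm across, 0.4 to 0.6 kg, under the lid of the same number. The origin is the centre of its underside, z up. The four stand in a row about 120 mm apart in no fixed order.
- jar_2: A round glass jar of walnuts standing loose on the shelf, 86 mm across, 0.4 to 0.6 kg, under the lid of the same number. The origin is the centre of its underside, z up. The four stand in a row about 120 mm apart in no fixed order.
- jar_3: A round glass jar of walnuts standing loose on the shelf, 86 mm across, 0.4 to 0.6 kg, under the lid of the same number. The origin is the centre of its underside, z up. The four stand in a row about 120 mm apart in no fixed order.
- jar_4: A round glass jar of walnuts standing loose on the shelf, 86 mm across, 0.4 to 0.6 kg, under the lid of the same number. The origin is the centre of its underside, z up. The four stand in a row about 120 mm apart in no fixed order.
- shelf: The low walnut-veneer shelf on the worktop that carries the jars: 840 mm long along its y axis, 150 mm deep along x, its top face 85 mm above the worktop. The origin is on the worktop under its centre. It does not move.
- clip_jar: A glass jar with a wire-clipped glass lid, 100 mm across, 140 mm tall, at the left (+y) end of the shelf. Origin at the centre of its underside. To be left alone.
- funnel: A grey plastic funnel standing mouth down, 96 mm across, 98 mm tall, at the right (-y) end of the shelf. Origin at the centre of its underside. To be left alone.
- tamper: A pine tamper standing on its thick end on the worktop in front of the shelf, 62 mm across, 180 mm tall. Origin at the centre of its underside. To be left alone.
- ladle: A steel ladle lying on the worktop in front of the shelf, 310 mm long along its x axis, its bowl 84 mm across and 84 mm high. Origin under the middle of its length. To be left alone.

How it is judged:
On the way, in this order (a step that is already met when the one before it is completed fails the run):
1. the loose lid is rocked: pressed near its edge by the fingers, it tips on its jar by more than 0.05 rad (((angle between the z axis of lid_1 and the z axis of jar_1, either way round above 0.05 rad and contact force between the fingers and lid_1 above 0.5 N) or (angle between the z axis of lid_2 and the z axis of jar_2, either way round above 0.05 rad and contact force between the fingers and lid_2 above 0.5 N) or (angle between the z axis of lid_3 and the z axis of jar_3, either way round above 0.05 rad and contact force between the fingers and lid_3 above 0.5 N) or (angle between the z axis of lid_4 and the z axis of jar_4, either way round above 0.05 rad and contact force between the fingers and lid_4 above 0.5 N))), for 0.05 s.
2. that lid is pressed home: some 5 mm or more down its jar from where it stood, and level on it (a lid that was home from the start cannot go down) (((z of lid_1 in the frame of jar_1 below 0.1095 m and angle between the z axis of lid_1 and the z axis of jar_1, either way round below 0.03 rad) or (z of lid_2 in the frame of jar_2 below 0.1045 m and angle between the z axis of lid_2 and the z axis of jar_2, either way round below 0.03 rad) or (z of lid_3 in the frame of jar_3 below 0.108 m and angle between the z axis of lid_3 and the z axis of jar_3, either way round below 0.03 rad) or (z of lid_4 in the frame of jar_4 below 0.1135 m and angle between the z axis of lid_4 and the z axis of jar_4, either way round below 0.03 rad))), for 0.2 s.
At the end, for the whole second after the job is handed in: The lid that rocked is home on its jar (down to within 1.5 mm of full depth, level on it within 0.03 rad) and the fingers still press on it with over 1.5 N; all jars stand upright on the shelf, and they and the other things are within 25 mm of where they were (((z of lid_1 in the frame of jar_1 below 0.1095 m and angle between the z axis of lid_1 and the z axis of jar_1, either way round below 0.03 rad and contact force between the fingers and lid_1 above 1.5 N) or (z of lid_2 in the frame of jar_2 below 0.1045 m and angle between the z axis of lid_2 and the z axis of jar_2, either way round below 0.03 rad and contact force between the fingers and lid_2 above 1.5 N) or (z of lid_3 in the frame of jar_3 below 0.108 m and angle between the z axis of lid_3 and the z axis of jar_3, either way round below 0.03 rad and contact force between the fingers and lid_3 above 1.5 N) or (z of lid_4 in the frame of jar_4 below 0.1135 m and angle between the z axis of lid_4 and the z axis of jar_4, either way round below 0.03 rad and contact force between the fingers and lid_4 above 1.5 N)) and angle between each of jar_1, jar_2, jar_3, jar_4's own z axis and vertical below 0.05 rad and z of each of jar_1, jar_2, jar_3, jar_4 in the frame of shelf below 0.09 m and distance of each of jar_1, jar_2, jar_3, jar_4, funnel, clip_jar, tamper, ladle from where it was at the start of the episode below 0.025 m); the arm keeps its last pose, push and grip.
It fails at once if a jar is lifted more than 10 mm off the shelf or tipped by more than 0.2 rad (z of any of jar_1, jar_2, jar_3, jar_4 in the frame of shelf above 0.095 m or angle between any of jar_1, jar_2, jar_3, jar_4's own z axis and vertical above 0.2 rad).
It fails at once if a jar is pushed more than 25 mm from its place (distance of any of jar_1, jar_2, jar_3, jar_4 from where it was at the start of the episode above 0.025 m).
It fails at once if the funnel, clip-lid jar, tamper or ladle is moved more than 25 mm (distance of any of funnel, clip_jar, tamper, ladle from where it was at the start of the episode above 0.025 m).
It fails at once if a jar or its lid is pressed with more than 60 N (contact force between any of the arm, the fingers and jar_1 above 60 N or contact force between any of the arm, the fingers and jar_2 above 60 N or contact force between any of the arm, the fingers and jar_3 above 60 N or contact force between any of the arm, the fingers and jar_4 above 60 N).
It also fails if it takes over 54 s, if anything falls off the work surface, if the arm or the gripper's body presses on something with over 40 N, if the wrist force passes 120 N, or if a joint passes its speed limit or range.

## Working session

There is one attempt and no reset: what is moved stays moved. The work goes in short steps, Python scripts to look and compute and a tool call to move; the robot and the scene stay as the last step left them, time stands still between calls to the robot, and variables do not carry over. Pictures are saved under pics/ and viewed, at most 10 in all, crops included, and the job is handed in when it is done.

Besides the shell and the picture viewer there is one more tool, called after "Emit:" as name(argument=value, ...) on one line, values as JSON. move_arm: Moves the arm, as the interface text tells. Its arguments: {"type":"object","properties":{"xyz":{"type":"array","items":{"type":"array","items":{"type":"number"}}},"delta_rot":{"type":"array","items":{"type":"array","items":{"type":"number"}}},"claw":{"type":"array","items":{"type":"number"}},"force":{"type":"number"}},"required":["xyz","delta_rot","claw"]}

```bash
mkdir -p pics; python3 - <<'E'
from plant import env
import cv2,numpy as np
np.set_printoptions(precision=4,suppress=True)
a=env.grab_frame("top");b=env.grab_frame("side")
cv2.imwrite("pics/top.png",a[:,:,::-1]);cv2.imwrite("pics/side.png",b[:,:,::-1])
for n in("top","side","wrist"):print(n,env.calibration(n))
print(env.get_obs())
E
```

```text
top {'vertical_fov': 50.492929902936915, 'cx': 275.9035456959866, 'cy': 209.75627387424842, 'extrinsics': array([[ 0.0013, -1.    ,  0.0017, -0.0051],
       [-0.9964, -0.0014, -0.085 ,  0.4907],
       [ 0.085 , -0.0016, -0.9964,  1.0114],
       [ 0.    ,  0.    ,  0.    ,  1.    ]])}
side {'vertical_fov': 57.06043621022694, 'cx': 279.24614934874865, 'cy': 210.06031333382566, 'extrinsics': array([[-0.9964,  0.0847,  0.0072,  0.5055],
       [ 0.0568,  0.727 , -0.6843,  0.0598],
       [-0.0632, -0.6814, -0.7292,  1.0792],
       [ 0.    ,  0.    ,  0.    ,  1.    ]])}
wrist {'vertical_fov': 65.70646984690485, 'cx': 281.8074505324766, 'cy': 210.62302584357647, 'T_tool_cam': array([[-0.0013, -0.9584, -0.2854,  0.0763],
       [ 1.    , -0.0013, -0.0004, -0.0003],
       [-0.    , -0.2854,  0.9584, -0.1587],
       [ 0.    ,  0.    ,  0.    ,  1.    ]])}
{'clock': 0.1, 'joint_pos': array([ 1.6032,  0.5018, -0.4268,  1.5513,  0.2208,  1.1383, -0.2103]), 'qvel': array([ 0.0014, -0.    , -0.0022, -0.0029,  0.0013,  0.0009, -0.0009]), 'tau': array([ -0.0114, -56.7868,  -5.8389, -27.9914,  -0.0691,   0.0241,
         0.    ]), 'position': array([ 0.1485, -0.6322,  0.2258]), 'tcp_rot': array([ 0.9933,  0.1151, -0.0001, -0.0009]), 'force': array([-0.1347, -0.1587, -0.3194]), 'ft_torque': array([-0.0102,  0.0242, -0.0286]), 'grip_force': 0.0, 'opening': 0.09166757514116358}
```

View pics/top.png

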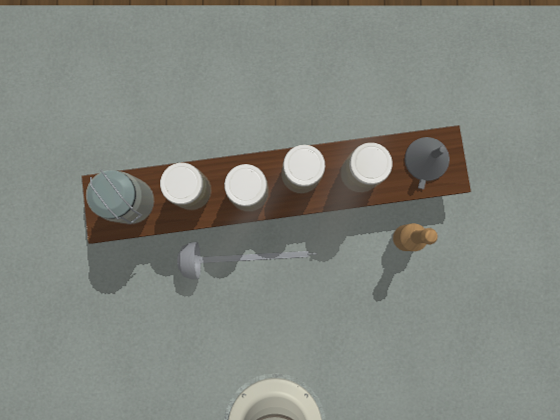

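View pics/side.png

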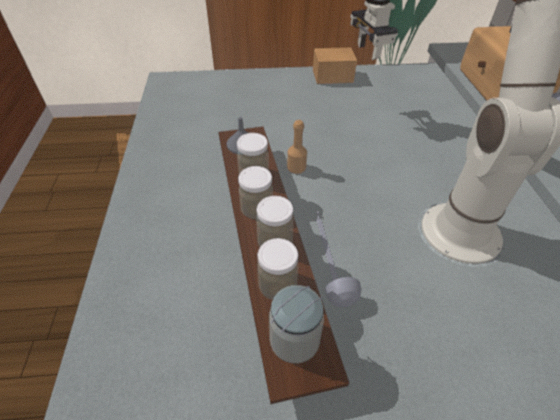

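The top view shows the four white lids at about (183,185), (246,187), (304,168) and (371,163). The side view shows them at (277,256), (275,211), (256,180) and (252,145).

```bash
cat > h.py <<'E'
import cv2,numpy as np
np.set_printoptions(precision=4,suppress=True)
def ray(c,uv):
    f=210/np.tan(np.radians(c["vertical_fov"]/2));E=c["extrinsics"]
    d=E[:3,:3].T@np.array([(uv[0]-c["cx"])/f,(uv[1]-c["cy"])/f,1]);o=-E[:3,:3].T@E[:3,3]
    return o,d/np.linalg.norm(d)
def onplane(c,uv,z):
    o,d=ray(c,uv);return o+d*(z-o[2])/d[2]
E
python3 - <<'E'
from plant import env
from h import *
S={}
for n in("top","side"):
    im=cv2.imread(f"pics/{n}.png");hsv=cv2.cvtColor(im,cv2.COLOR_BGR2HSV)
    m=((hsv[...,2]>195)&(hsv[...,1]<25)).astype(np.uint8)
    if n=="top": m[:100]=0;m[300:]=0
    else: m[:,:225]=0;m[:,310:]=0;m[:125]=0
    k,_,st,ce=cv2.connectedComponentsWithStats(m)
    cs,_=cv2.findContours(m,0,1)
    r=[]
    for c in cs:
        if cv2.contourArea(c)>250:
            e=cv2.fitEllipse(cv2.convexHull(c));print(n,cv2.boundingRect(c),e,cv2.contourArea(c));r.append(e[0])
    S[n]=r
C={n:env.calibration(n) for n in S}
T=sorted(S["top"]);U=sorted(S["side"],key=lambda p:-p[1])
for t,u in zip(T,U):
    o1,d1=ray(C["top"],t);o2,d2=ray(C["side"],u)
    k=np.linalg.lstsq(np.c_[d1,-d2],o2-o1,rcond=None)[0]
    p,q=o1+k[0]*d1,o2+k[1]*d2;print(p,q,onplane(C["top"],t,.2))
c=C["top"]
for uv in[(411,238),(430,236)]:print("tamper",onplane(c,uv,.0),onplane(c,uv,.18))
print("ladle",onplane(c,(190,260),.04),onplane(c,(312,254),.02))
E
```

```text
top (225, 164, 41, 41) ((245.0569610595703, 184.22991943359375), (40.000343322753906, 40.43514633178711), 59.007041931152344) 1229.0
top (161, 163, 40, 40) ((180.6306915283203, 182.6129608154297), (39.42184829711914, 40.68580627441406), 49.052433013916016) 1217.5
top (284, 145, 40, 40) ((303.8022766113281, 164.39585876464844), (39.45698547363281, 40.03371810913086), 105.99620819091797) 1198.0
top (351, 143, 41, 40) ((371.0126953125, 162.48695373535156), (39.33279037475586, 40.540489196777344), 130.5361785888672) 1212.0
side (258, 239, 39, 31) ((277.18798828125, 254.24624633789062), (30.722105026245117, 38.60359573364258), 87.31826782226562) 894.5
side (257, 197, 35, 25) ((274.2805480957031, 208.64686584472656), (24.903011322021484, 34.94416427612305), 87.79319763183594) 649.5
side (239, 167, 32, 21) ((254.3883514404297, 177.0894775390625), (20.930889129638672, 31.828805923461914), 87.0089340209961) 496.5
side (238, 134, 29, 17) ((251.59664916992188, 142.0321807861328), (17.21017074584961, 29.277015686035156), 85.66815185546875) 368.5
[0.5286 0.1808 0.1927] [0.5283 0.1809 0.1927] [0.5276 0.1792 0.2   ]
[0.5253 0.0556 0.195 ] [0.5246 0.0558 0.1949] [0.5246 0.0553 0.2   ]
[ 0.5653 -0.0585  0.1902] [ 0.5647 -0.0584  0.1901] [ 0.5634 -0.0579  0.2   ]
[ 0.5675 -0.1879  0.1993] [ 0.5665 -0.1878  0.1991] [ 0.5674 -0.1878  0.2   ]
tamper [ 0.4262 -0.3225  0.    ] [ 0.4222 -0.2676  0.18  ]
tamper [ 0.431  -0.3673  0.    ] [ 0.4262 -0.3048  0.18  ]
ladle [0.3752 0.189  0.04  ] [ 0.3887 -0.0876  0.02  ]
```

Emit:
move_arm(xyz=[[0,0,-20],[0,0,-20],[20,-22,0],[20,-22,0],[20,-22,0],[20,-22,0],[20,-22,0],[20,-22,0],[20,-22,0],[20,-22,0],[20,-22,0],[20,-22,0]], delta_rot=[[0,0,0.115],[0,0,0.115],[0,0,0],[0,0,0],[0,0,0],[0,0,0],[0,0,0],[0,0,0],[0,0,0],[0,0,0],[0,0,0],[0,0,0]], claw=[1,1,1,1,1,1,1,1,1,1,1,1], force=10)

```text
clock: 1.3
position: [0.349, -0.4114, 0.2664]
tcp_rot: [1.0, 0.0, -0.0, -0.0]
force: [0.8, -0.0, -0.3]
opening: 0.0017
grip_force: 0.0
```

Emit:
move_arm(xyz=[[20,-23,0],[20,-23,0],[20,-23,0],[20,-23,0],[20,-23,0],[20,-23,0],[20,-23,0],[20,-23,0],[20,-23,0],[9,-16,10],[0,0,20],[0,0,12]], delta_rot=[[0,0,0],[0,0,0],[0,0,0],[0,0,0],[0,0,0],[0,0,0],[0,0,0],[0,0,0],[0,0,0],[0,0,0],[0,0,0],[0,0,0]], claw=[1,1,1,1,1,1,1,1,1,1,1,1])

```text
clock: 2.5
position: [0.5368, -0.1884, 0.2231]
tcp_rot: [1.0, 0.001, -0.001, -0.0]
force: [-0.7, -0.6, 0.2]
opening: 0.0004
grip_force: 0.0
```

Emit:
move_arm(xyz=[[0,0,8],[0,0,8],[0,0,3],[0,0,1],[0,0,1],[0,0,0]], delta_rot=[[0,0,0],[0,0,0],[0,0,0],[0,0,0],[0,0,0],[0,0,0]], claw=[1,1,1,1,1,1])

```text
clock: 3.1
position: [0.5376, -0.1896, 0.2041]
tcp_rot: [1.0, 0.0, 0.0, 0.0]
force: [0.4, -0.6, 0.3]
opening: 0.0003
grip_force: 0.0
```

```bash
python3 - <<'E'
from plant import env
import cv2,numpy as np
b=env.grab_frame("side")[100:300,180:380,::-1];w=env.grab_frame("wrist")[:,:,::-1]
cv2.imwrite("pics/c1.png",np.hstack([cv2.resize(b,(420,420)),w])[:, :800])
o=env.get_obs();print(o["position"],o["force"])
E
```

```text
[ 0.53759829 -0.18955554  0.20417575] [-0.23067719  0.5897972  -0.27188128]
```

View pics/c1.png

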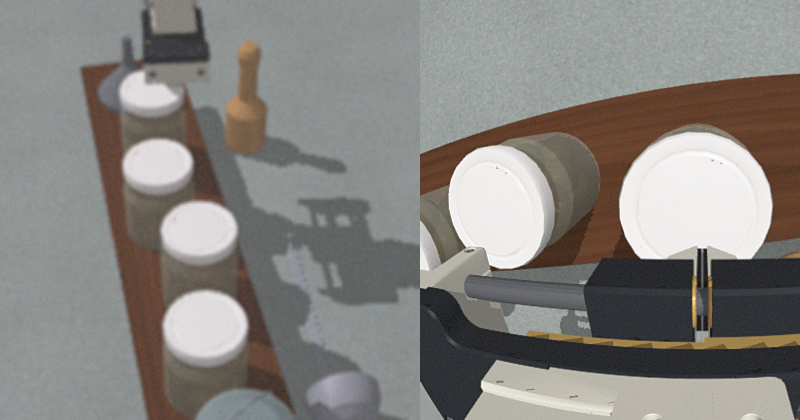

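The closed fingertips, at about (702,250) in the wrist half of the picture, are over the near edge of the rightmost lid, whose centre is at about (696,205). I'll go down gently from here.

Emit:
move_arm(xyz=[[0,0,1],[0,0,1],[0,0,1],[0,0,0]], delta_rot=[[0,0,0],[0,0,0],[0,0,0],[0,0,0]], claw=[1,1,1,1])

```text
clock: 3.6
position: [0.5378, -0.1896, 0.2037]
tcp_rot: [1.0, 0.0, 0.0, 0.001]
force: [-6.8, 1.7, 18.9]
opening: 0.0002
grip_force: 9.4
```

Lid D doesn't give, even at 19 N, so it is home. Next is lid C.

Emit:
move_arm(xyz=[[0,0,-13],[0,0,-8],[0,-33,0],[0,-33,0],[0,-33,0],[-2,-33,0],[0,0,8],[0,0,10],[0,0,3],[0,0,1],[0,0,1],[0,0,0]], delta_rot=[[0,0,0],[0,0,0],[0,0,0],[0,0,0],[0,0,0],[0,0,0],[0,0,0],[0,0,0],[0,0,0],[0,0,0],[0,0,0],[0,0,0]], claw=[1,1,1,1,1,1,1,1,1,1,1,1])

```text
clock: 4.8
position: [0.5353, -0.0581, 0.1987]
tcp_rot: [1.0, -0.0, 0.0, -0.0]
force: [-0.1, 1.0, 0.0]
opening: 0.0006
grip_force: 0.0
```

Emit:
move_arm(xyz=[[0,0,1],[0,0,1],[0,0,1],[0,0,0]], delta_rot=[[0,0,0],[0,0,0],[0,0,0],[0,0,0]], claw=[1,1,1,1])

```text
clock: 5.2
position: [0.5352, -0.0574, 0.1956]
tcp_rot: [1.0, 0.0, -0.0, 0.0]
force: [-0.2, -0.3, -0.3]
opening: 0.0004
grip_force: 0.0
```

Emit:
move_arm(xyz=[[0,0,1],[0,0,1],[0,0,0]], delta_rot=[[0,0,0],[0,0,0],[0,0,0]], claw=[1,1,1])

```text
clock: 5.5
position: [0.5354, -0.0574, 0.1948]
tcp_rot: [1.0, 0.0, 0.0, 0.0]
force: [-4.0, 0.3, 9.0]
opening: 0.0005
grip_force: 4.4
```

Lid C is firm too. Next is lid B.

Emit:
move_arm(xyz=[[0,0,-13],[0,0,-12],[-10,-28,0],[-10,-28,0],[-10,-28,0],[-10,-29,0],[0,0,6],[0,0,6],[0,0,2],[0,0,1],[0,0,1],[0,0,0]], delta_rot=[[0,0,0],[0,0,0],[0,0,0],[0,0,0],[0,0,0],[0,0,0],[0,0,0],[0,0,0],[0,0,0],[0,0,0],[0,0,0],[0,0,0]], claw=[1,1,1,1,1,1,1,1,1,1,1,1])

```text
clock: 6.7
position: [0.4953, 0.055, 0.2026]
tcp_rot: [1.0, -0.0, -0.0, -0.0]
force: [-0.2, -0.6, -0.5]
opening: 0.0005
grip_force: 0.0
```

Emit:
move_arm(xyz=[[0,0,1],[0,0,1],[0,0,0]], delta_rot=[[0,0,0],[0,0,0],[0,0,0]], claw=[1,1,1])

```text
clock: 7.0
position: [0.4951, 0.0555, 0.2006]
tcp_rot: [1.0, 0.0, -0.0, 0.0]
force: [1.0, 0.2, -1.0]
opening: 0.0004
grip_force: 0.0
```

Emit:
move_arm(xyz=[[0,0,1],[0,0,1],[0,0,0]], delta_rot=[[0,0,0],[0,0,0],[0,0,0]], claw=[1,1,1])

```text
clock: 7.3
position: [0.4953, 0.0556, 0.1998]
tcp_rot: [1.0, 0.0, 0.0, 0.0]
force: [-3.8, -1.1, 10.3]
opening: 0.0002
grip_force: 5.0
```

Lid B is firm, so it should be lid A.

Emit:
move_arm(xyz=[[0,0,-13],[0,0,-9],[1,-31,0],[1,-31,0],[1,-31,0],[1,-32,0],[0,0,6],[0,0,6],[0,0,6],[0,0,2],[0,0,1],[0,0,0]], delta_rot=[[0,0,0],[0,0,0],[0,0,0],[0,0,0],[0,0,0],[0,0,0],[0,0,0],[0,0,0],[0,0,0],[0,0,0],[0,0,0],[0,0,0]], claw=[1,1,1,1,1,1,1,1,1,1,1,1])

```text
clock: 8.5
position: [0.4992, 0.1798, 0.1996]
tcp_rot: [1.0, -0.0, -0.0, 0.0]
force: [0.1, 0.3, 0.5]
opening: 0.0006
grip_force: 0.0
```

Emit:
move_arm(xyz=[[0,0,1],[0,0,1],[0,0,0]], delta_rot=[[0,0,0],[0,0,0],[0,0,0]], claw=[1,1,1])

```text
clock: 8.8
position: [0.4992, 0.1804, 0.1978]
tcp_rot: [1.0, 0.0, 0.0, 0.0]
force: [-0.4, -0.3, 0.3]
opening: 0.0002
grip_force: 0.2
```

Emit:
move_arm(xyz=[[0,0,1],[0,0,1],[0,0,0]], delta_rot=[[0,0,0],[0,0,0],[0,0,0]], claw=[1,1,1])

```text
clock: 9.1
position: [0.4993, 0.1805, 0.1958]
tcp_rot: [1.0, 0.0, 0.0, 0.0]
force: [-0.1, -0.3, 3.0]
opening: 0.0001
grip_force: 0.9
```

It sinks at only 3 N, so lid A is the loose one. I'll tip it a bit more.

Emit:
move_arm(xyz=[[0,0,1],[0,0,1],[0,0,0.5],[0,0,0],[0,0,0]], delta_rot=[[0,0,0],[0,0,0],[0,0,0],[0,0,0],[0,0,0]], claw=[1,1,1,1,1])

```text
clock: 9.6
position: [0.4996, 0.1805, 0.1937]
tcp_rot: [1.0, 0.0, 0.001, 0.0]
force: [-1.1, -1.4, 6.1]
opening: 0.0001
grip_force: 2.6
```

```bash
python3 - <<'E'
from plant import env
import cv2,numpy as np
b=env.grab_frame("side")[200:330,220:350,::-1];w=env.grab_frame("wrist")[:,:,::-1]
cv2.imwrite("pics/c2.png",np.hstack([cv2.resize(b,(420,420)),w[:,140:520]]))
o=env.get_obs();print(o["position"],o["force"])
E
```

```text
[0.49959185 0.18050879 0.19375947] [ 0.39442425 -0.90921417  6.07119485]
```

View pics/c2.png

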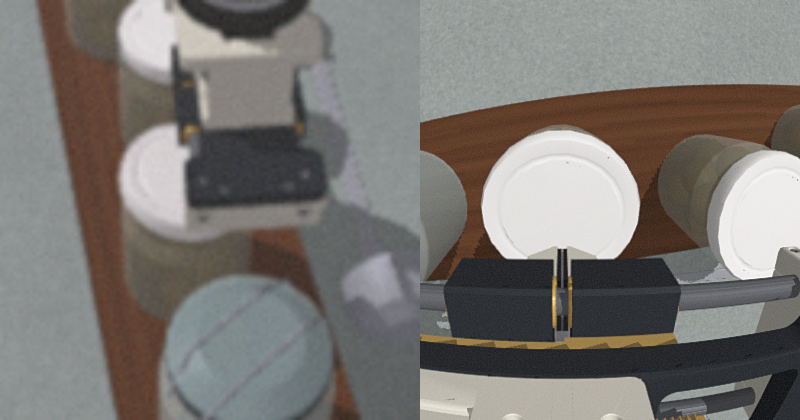

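The lid is clearly tipped: its rear skirt shows at about (560,140) in the wrist half. Next I'll let go and press at the middle.

Emit:
move_arm(xyz=[[0,0,-8],[0,0,-8],[14,0,0],[14,0,0],[0,0,5],[0,0,5],[0,0,1],[0,0,1],[0,0,1],[0,0,0]], delta_rot=[[0,0,0],[0,0,0],[0,0,0],[0,0,0],[0,0,0],[0,0,0],[0,0,0],[0,0,0],[0,0,0],[0,0,0]], claw=[1,1,1,1,1,1,1,1,1,1])

```text
clock: 10.7
position: [0.5263, 0.1807, 0.1972]
tcp_rot: [1.0, 0.001, 0.0, 0.0]
force: [-2.3, -1.6, 8.5]
opening: 0.0006
grip_force: 4.3
```

Emit:
move_arm(xyz=[[0,0,1],[0,0,1],[0,0,1],[0,0,0]], delta_rot=[[0,0,0],[0,0,0],[0,0,0],[0,0,0]], claw=[1,1,1,1])

```text
clock: 11.1
position: [0.5263, 0.1808, 0.1944]
tcp_rot: [1.0, 0.001, 0.0, 0.0]
force: [-3.1, -1.9, 9.5]
opening: 0.0006
grip_force: 4.9
```

Emit:
move_arm(xyz=[[0,0,1],[0,0,1],[0,0,1],[0,0,1],[0,0,0],[0,0,0]], delta_rot=[[0,0,0],[0,0,0],[0,0,0],[0,0,0],[0,0,0],[0,0,0]], claw=[1,1,1,1,1,1])

```text
clock: 11.7
position: [0.5264, 0.1808, 0.1914]
tcp_rot: [1.0, 0.001, 0.0, 0.001]
force: [-5.9, -4.2, 17.4]
opening: 0.0003
grip_force: 8.7
```

Emit:
move_arm(xyz=[[0,0,1],[0,0,1],[0,0,0],[0,0,0]], delta_rot=[[0,0,0],[0,0,0],[0,0,0],[0,0,0]], claw=[1,1,1,1])

```text
clock: 12.1
position: [0.5266, 0.1809, 0.1911]
tcp_rot: [1.0, 0.001, 0.001, 0.001]
force: [-9.2, -5.7, 31.3]
opening: 0.0005
grip_force: 15.0
```

```bash
python3 - <<'E'
from plant import env
import cv2,numpy as np
b=env.grab_frame("side")[200:330,220:350,::-1];w=env.grab_frame("wrist")[:,:,::-1]
cv2.imwrite("pics/c3.png",np.hstack([cv2.resize(b,(420,420)),w[:,140:520]]))
o=env.get_obs();print(o["position"],o["force"])
E
```

```text
[0.52659159 0.18089108 0.19108829] [-9.50714623 -4.72054652 29.08946647]
```

View pics/c3.png

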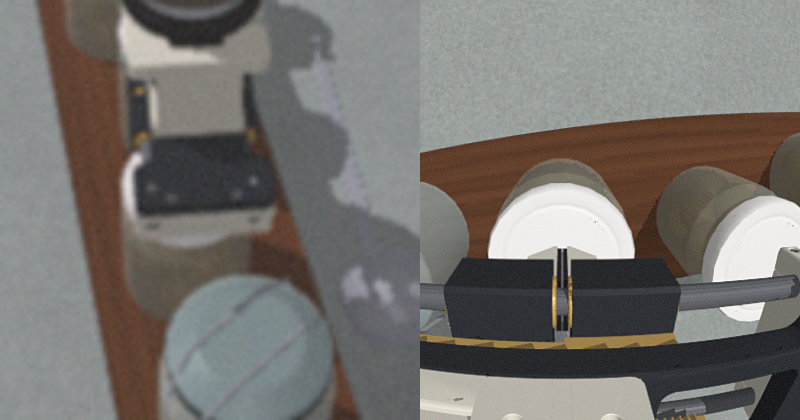

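The lid stopped hard at 0.191 m after sinking about 6.9 mm, and it sits level, with the fingers still on its middle. I'll ease the push a little and hand in.

Emit:
move_arm(xyz=[[0,0,-1],[0,0,-1],[0,0,0],[0,0,0],[0,0,0]], delta_rot=[[0,0,0],[0,0,0],[0,0,0],[0,0,0],[0,0,0]], claw=[1,1,1,1,1])

```text
clock: 12.7
position: [0.5264, 0.1808, 0.1912]
tcp_rot: [1.0, 0.001, 0.0, 0.001]
force: [-5.4, -2.7, 17.5]
opening: 0.0005
grip_force: 8.3
```

```bash
python3 -c "
from plant import env
print(env.sign_off())"
```

```text
the job is handed in; nothing more can be done
None
```

The loose lid was the leftmost of the four (+y end, next to the clip jar); it rocked, I pressed it home (about 6.9 mm down, then firm), and handed in with the fingertips still holding it at about 17 N; the hand-in gave no verdict.

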